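Free the leg link with the forked spring-bar tool

ROBOT

A 6-joint arm with a two-finger parallel gripper is mounted at the origin on the work surface. World frame = base frame: x ahead of the robot, y to its left, z up, the work surface at z = 0. Lengths are in mm, angles in rad, forces in N, time in s.
With the tool pointing down it reaches from about 350 to 975 mm from the base axis. Payload 7.1 kg.
Tool frame: the origin (TCP) lies at the very end of the fingers, on their centre line; the grasp point (between the pads) lies 19 mm behind it; z points along the fingers, y is the line along which they close (so a half turn about z gives the same grasp; the last joint's range is limited). The gripper opens to 88 mm and grips with 3 to 60 N. Pads are 20 mm wide; open, the fingers measure 115 mm over their backs; the gripper's body (75 mm by 178 mm) begins 61 mm behind the grasp point.
Start: joints at [1.237, 0.423, 1.63, -0, 1.089, -0.019], TCP at [193.484, 594.28, 222.675] pointing down, gripper open.
Joint ranges: [-3, 3], [-0.9, 2.11], [0.09, 2.58], [-1.31, 4.45], [0.11, 2.69], [-2.54, 2.54]. Speed limits (rad/s): [2.39, 2.39, 3.01, 3.14, 3.14, 3.14].

INTERFACE

Orientations are given as a unit quaternion [w, x, y, z].
In Python, from bench import * gives the robot as it stands. Calls block until the motion is done:
- move_pose(position, orientation): joint-space move of the TCP to a pose.
- line_to(position, rot=None, vel=150, threshold=None): straight line of the TCP; rot=None keeps the orientation; vel is the mean speed in mm/s. With threshold (N) it stops when the force on the tool has changed by that much, and returns True; else False.
- move_joints(angles): joint-space move.
- command_gripper(opening, effort=None): finger opening in mm; effort is the grip in N (None keeps the last); returns when the fingers have stopped.
- sleep(seconds).
- inverse_kinematics(position, orientation): joint angles nearest the present ones, or None.
- snapshot(name): name is "scene" or "side" or "wrist"; returns a dict with "color" (384x512x3 uint8, red, green, blue), "range_z" (384x512 float32, mm along the optical axis (not along the pixel's ray), 0 where there is no reading), "fx", "fy", "cx", "cy" (pixels), "extrinsics" (4x4, takes a point from camera to world coordinates); the wrist camera has in their place "hand_eye" (4x4, takes a point from camera to tool coordinates, whose origin is the TCP and whose axes are the flange's). Camera axes: x right, y up, looking along -z (the intrinsics and any distortion apply to the point x, -y, -z); pixel columns grow to the right and rows downward; lengths in mm; the calibration is good to about 2 mm. A picture is of the moment at which its call begins: read the wrist's pose just before it.
A pose or a line that the arm cannot do raises MotionError and nothing moves.
- hand_in(): hands the job in; it is judged then, once.
Trained networks look in a picture, given as the dict that the camera call returned (one of the last four; its "shot" number tells which), for a name from the list of things; names that differ only in an ending like _2 or _b are one class to them, and where a whole thing is asked for, a point or a joint stands for the part that bears it (a point fixed in the world has none). Each returns a list of dicts, best first, with "score" (0 to 1); they miss things now and then, are a little off and sometimes report something else, mostly with a low value. They report only what shows in the picture. A call takes as long as a camera call. They do not tell look-alikes from the thing itself.
- search_frame(picture, label): "centre" ([column, row] in pixels, amid what is visible of it).
Readings, each from a call of its own:
- get_time_s(): time.
- get_joint_pos(): joint angles.
- get_joint_vel(): joint speeds.
- get_joint_efforts(): joint torques, N m.
- get_tool_pos(): TCP position.
- get_ee_rot(): TCP orientation.
- get_contact_force(): force on the tool from outside, world axes, zero at the start.
- get_ft_torque(): the same for the moment, N m.
- get_opening(): finger opening in mm.
- get_grasp_force(): force on a finger pad.
Only numpy, scipy, OpenCV 4.12 (cv2) and the standard library are available. Lean on these libraries where they do the work, as an engineer would, in place of code of your own. Each camera call takes 0.05 s, during which the arm holds its last target. There are 200 camera calls.

TASK

Take the forked tool from the rack, straddle the sprung bar of the cradle with it between the clevis and the bar's collar, and gently draw the collar sideways, without forcing it against its stop, until the leg link is freed and springs up while the tool still holds the bar back. Put the tool back upright in its slot in the rack, and take the link out of the cradle and lay or stand it on the floor of the empty white parts tray without dropping it. Touch the bar only with the tool, and leave everything else on the bench where it is.

Things in the scene. Friction and masses are not known exactly. Their poses are not given: they have to be found in the camera images.
- cradle: Aluminium service cradle fixed to the bench; origin under the clevis centre at table height, z up, y along the spring bar towards the black spring housing. Base plate 90 mm (x) by 152 mm (y -50 to 102), 10 mm thick. Two clevis cheeks 40 mm wide (x), top at z = 60 mm, faces at y = +-15 (inner) and +-24 mm (outer). Spring housing: y 68 to 92, x -16 to 16, up to z = 62 mm.
- neck (a point): Fixed point of the cradle on the spring bar's axis at the outer face of the clevis cheek (cradle x 0, y 24, z 50 mm); y points outward along the bar. From here the bare shank, 6 mm thick, runs outward to the inner face of the collar, 9.5 to 21.5 mm away at rest: that gap takes the fork. The collar sits elsewhere on the bar every time and is not measured: find it by touch.
- bar: Steel spring bar, origin at its inner tip on its axis, y outward. At rest the tip is at cradle y = 8 mm, 5 to 7 mm deep in the link. It slides only to +y against about 3 N plus 0.25 N per mm, plus up to 3 N friction; the link comes free at 4 to 7.5 mm travel, hard stop at 8.5 mm. Its round collar is 20 mm across, 5 mm thick. More than 12 N on bar or collar damages it.
- link: Aluminium leg link, an upright block 20 mm (x) by 28 mm (y) by 72 mm high, 60 to 130 g; origin at the centre of its underside. Latched, its underside is at z = 14 mm; the bar enters a pocket in its +y side. A spring plate below pushes it up with 2 to 4 N: freed, it rises 9 to 13 mm and stays up, unlatched; the bar, let back, then leans on its side with about 4 N.
- fork: The forked tool, 90 g, hanging upright in the rack: origin midway between the tips of its two tines, z up. Steel blade 24 mm wide (x), 4 mm thick (y), z = 0 to 58 mm, its slot 10 mm wide, open at the bottom, 18 mm deep; flange 36 by 22 mm, z = 58 to 63; square-edged wooden handle 24 (x) by 20 mm (y), z = 63 to 113. In the rack its origin is 4 mm above the table.
- pick: Bystander in the rack's other slot: a pick with a ROUND wooden handle 22 mm in diameter and a thin rod instead of a fork; same height as the forked tool. Origin at the bottom on its axis, 10 mm below the tip.
- rack: Fixed plywood tool rack 190 (x) by 60 (y) by 62 mm high: a plate 8 mm thick on end legs, origin under its centre. Two slots 32 (x) by 12 mm (y) at x = -50 and +50 mm, y = 0; the tools hang in them with the flange on the plate, top at z = 62 mm. Which tool hangs in which slot varies.
- tray: Empty white plastic parts tray 160 (x) by 130 (y) by 35 mm high, fixed; origin under its centre, walls 4 mm, floor 4 mm thick.
- screwdriver: Bystander: screwdriver 160 mm long lying near the robot; origin under its middle.
- tape: Bystander: black roll of tape 90 mm across lying flat, 19 mm high; origin under its centre.
- screws: Bystander: clear jar of screws, 52 mm across, 70 mm high; origin under its centre.
- meter: Bystander: orange hand multimeter 150 by 80 by 34 mm; origin under its centre.
- motor: Bystander: small yellow gear motor about 55 mm long, 22 mm high; origin under its middle.
- board: Bystander: green circuit board 100 by 70 mm lying flat; origin under its centre.
- slot_a (a point): Centre of the rack's slot at x = -50 mm, at the plate's top face (z = 62 mm).
- slot_b (a point): Centre of the rack's slot at x = +50 mm, at the plate's top face (z = 62 mm).
Things that resemble listed ones, but are neither listed nor needed, are in the scene too. Leave any green look-alike of the rack alone.

How it is judged:
By the outcome, as a careful person would: the job done as asked, in the order asked, and still so for the second after the job is handed in, with the robot touching nothing.
It also fails if it takes over 69 s, if anything falls off the work surface, if the arm or the gripper's body presses on something with over 40 N, if the wrist force passes 120 N, or if a joint passes its speed limit or range.

## Working session

There is one attempt and no reset: what is moved stays moved. The work goes in short steps, each a Python script; the robot and the scene stay as the last script left them, time stands still between calls to the robot, and variables do not carry over. Pictures are saved under pics/ and viewed, at most 10 in all, crops included, and the job is handed in when it is done.

```bash
mkdir -p pics; cat > h.py <<'E'
from bench import *
import numpy as np, cv2
from scipy.spatial.transform import Rotation as R
def cloud(p, T=None):
    z=p["range_z"]; v,u=np.mgrid[0:z.shape[0],0:z.shape[1]]
    P=np.stack([(u-p["cx"])/p["fx"]*z,-(v-p["cy"])/p["fy"]*z,-z],-1)
    E=np.array(p["extrinsics"]) if T is None else T
    W=P@E[:3,:3].T+E[:3,3]; W[z<=0]=np.nan
    return W
def wristT():
    q=get_ee_rot(); T=np.eye(4); T[:3,:3]=R.from_quat([q[1],q[2],q[3],q[0]]).as_matrix(); T[:3,3]=get_tool_pos(); return T
def save(p,n): cv2.imwrite("pics/"+n,cv2.cvtColor(np.asarray(p["color"]),cv2.COLOR_RGB2BGR))
def down(yaw):
    # tool z down; tool y axis (closing) at angle yaw in world
    y=np.array([np.cos(yaw),np.sin(yaw),0]); z=np.array([0,0,-1.]); x=np.cross(y,z)
    q=R.from_matrix(np.stack([x,y,z],1)).as_quat(); return [q[3],q[0],q[1],q[2]]
E
python3 - <<'E'
from h import *
print(get_time_s(),get_ee_rot())
for c in ("scene","side"):
    p=snapshot(c); save(p,c+".png"); W=cloud(p); np.save(c+".npy",W)
    print(c,[k for k in p.keys()],p["fx"],np.round(p["extrinsics"],3).tolist())
    for n in ("cradle","link","fork","pick","rack","tray","bar"):
        for d in search_frame(p,n)[:3]:
            u,v=map(int,np.round(d["centre"])); print(n,round(d["score"],2),u,v,np.round(W[v,u]))
E
```

```text
0.0 [-1.34553568e-04  1.56746779e-01  9.87638552e-01 -7.21225247e-04]
scene ['color', 'range_z', 'fx', 'fy', 'cx', 'cy', 'extrinsics', 'shot'] 378.22424229286526 [[0.191, -0.717, 0.671, 1235.919], [0.981, 0.129, -0.142, 48.15], [0.015, 0.686, 0.728, 855.675], [0.0, 0.0, 0.0, 1.0]]
cradle 0.89 193 226 [574.  25.  11.]
cradle 0.26 137 283 [ 756. -116.   62.]
link 0.48 176 209 [563. -13.  80.]
link 0.26 288 196 [581. 289.  92.]
fork 0.73 278 170 [485. 285. 100.]
pick 0.74 290 195 [583. 294.  97.]
pick 0.72 206 264 [699.  47.   5.]
pick 0.6 137 281 [ 754. -115.   67.]
rack 0.89 326 159 [426. 456.  62.]
rack 0.7 257 140 [298. 262.  61.]
rack 0.62 286 206 [591. 284.  62.]
tray 0.97 90 226 [ 517. -258.    4.]
tray 0.67 283 204 [584. 277.  65.]
tray 0.18 190 226 [573.  16.  12.]
bar 0.27 283 206 [591. 275.  64.]
side ['color', 'range_z', 'fx', 'fy', 'cx', 'cy', 'extrinsics', 'shot'] 392.1252348420737 [[-0.993, 0.057, -0.106, 404.565], [-0.12, -0.54, 0.833, 1149.804], [-0.01, 0.84, 0.543, 669.571], [0.0, 0.0, 0.0, 1.0]]
cradle 0.72 255 218 [515. 310.  65.]
cradle 0.61 254 179 [556.  14.  13.]
link 0.38 255 159 [553.   3.  82.]
link 0.37 253 180 [558.  24.  14.]
fork 0.53 273 210 [469. 301.  88.]
pick 0.46 236 207 [567. 302.  91.]
pick 0.46 202 185 [725.  56.   4.]
rack 0.83 352 216 [259. 269.  62.]
rack 0.66 301 258 [390. 453.  62.]
rack 0.63 268 347 [443. 703.  65.]
tray 0.85 270 144 [ 529. -279.    8.]
tray 0.46 250 182 [561.  77.  37.]
tray 0.32 272 214 [471. 302.  75.]
bar 0.52 198 181 [746.  28.   2.]
```

```bash
python3 -c "
import cv2;a=cv2.imread('pics/scene.png');b=cv2.imread('pics/side.png');import numpy as np
cv2.imwrite('pics/both.png',cv2.resize(np.vstack([a]),(800,600)));cv2.imwrite('pics/side2.png',cv2.resize(b,(800,600)))"
```

```text
(no output)
```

View pics/both.png

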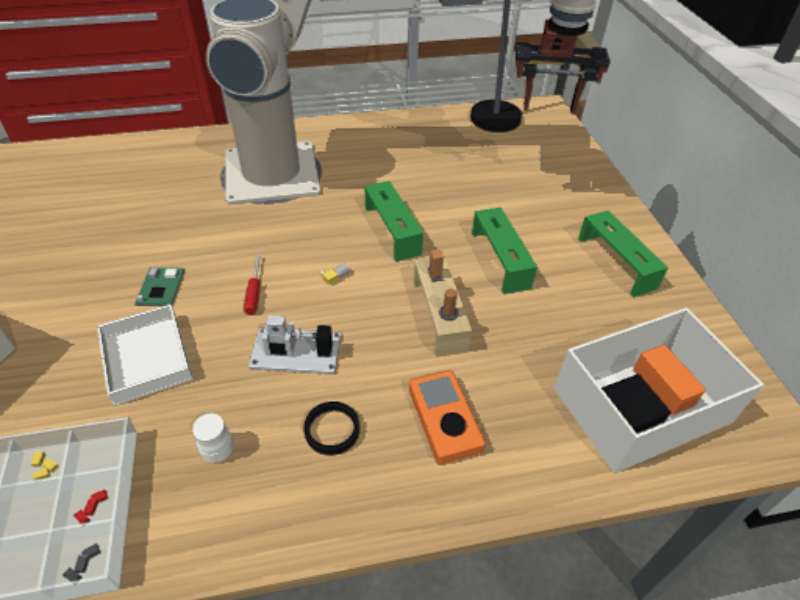

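View pics/side2.png

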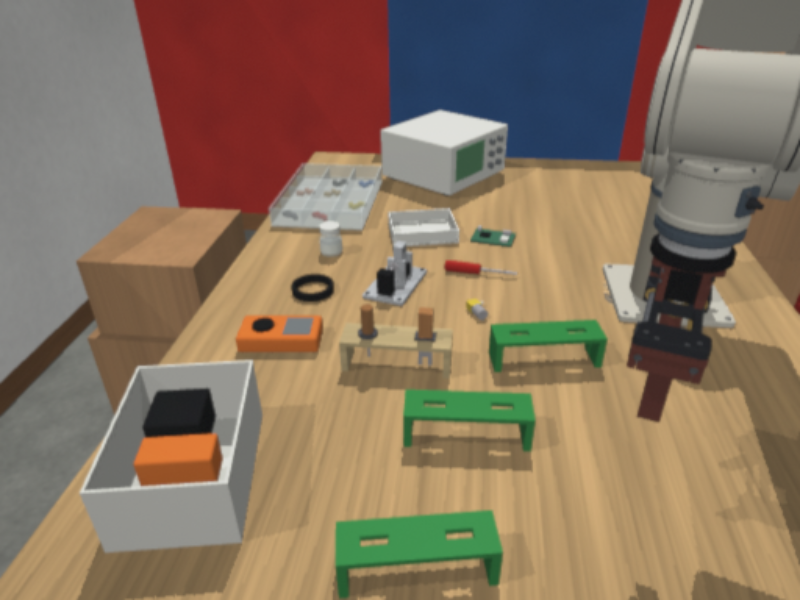

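Scene view (800x600): the wooden rack is at (445,305), with the square handle (fork) at (436,263) and the round one (pick) at (450,303). The cradle is at (297,345) with its housing on the +y side, and the tray is at (145,355). The side view agrees. Next I look closer with the wrist camera.

```bash
python3 - <<'E'
from h import *
import math
for n,pos,yaw in (("rackw",[505,290,290],math.pi/2),("cradw",[540,15,290],math.pi/2)):
    move_pose(pos,down(yaw)); sleep(.2)
    T=wristT(); p=snapshot("wrist"); save(p,n+".png")
    E=T@np.array(p["hand_eye"]); W=cloud(p,E); np.savez(n+".npz",W=W,E=E,T=T,c=p["color"],z=p["range_z"],k=[p["fx"],p["fy"],p["cx"],p["cy"]])
    print(n,get_time_s(),np.round(get_joint_pos(),2),np.round(p["hand_eye"],3).tolist(),p["fx"],[k for k in p])
    for m in ("cradle","link","fork","pick","rack","neck","bar","slot_a","slot_b"):
        for d in search_frame(p,m)[:2]:
            u,v=map(int,np.round(d["centre"])); print(m,round(d["score"],2),u,v,np.round(W[v,u],1))
a=cv2.imread("pics/rackw.png");b=cv2.imread("pics/cradw.png")
cv2.imwrite("pics/w2.png",cv2.resize(np.hstack([a,b]),(800,300)))
E
```

```text
rackw 2.6667 [ 0.5   0.29  1.66  0.    1.19 -1.07] [[-0.001, 0.961, 0.276, 75.524], [1.0, 0.001, 0.0, -1.326], [-0.0, 0.276, -0.961, -162.384], [0.0, 0.0, 0.0, 1.0]] 315.3535077422149 ['color', 'range_z', 'fx', 'fy', 'cx', 'cy', 'hand_eye', 'shot']
cradle 0.61 66 188 [551.6  19.   10.6]
link 0.93 18 199 [ 5.465e+02 -1.000e-01  8.010e+01]
fork 0.8 252 138 [467.3 289.3 117.5]
pick 0.71 251 216 [561.8 288.1  98.9]
rack 0.95 231 20 [343.1 265.9  61.8]
rack 0.83 252 167 [509.6 289.3  63.4]
neck 0.79 66 186 [549.1  18.3   8.7]
bar 0.54 56 204 [562.   28.1  53. ]
slot_a 0.97 225 21 [344.4 259.3  63.1]
slot_a 0.92 253 163 [504.5 290.6  63.6]
slot_b 0.97 225 21 [344.4 259.3  63.1]
slot_b 0.92 253 163 [504.5 290.6  63.6]
cradw 4.4417 [ 0.01  0.22  1.75  0.    1.17 -1.56] [[-0.001, 0.961, 0.276, 75.525], [1.0, 0.001, 0.0, -1.326], [-0.0, 0.276, -0.961, -162.384], [0.0, 0.0, 0.0, 1.0]] 315.3535077422149 ['color', 'range_z', 'fx', 'fy', 'cx', 'cy', 'hand_eye', 'shot']
cradle 0.94 254 166 [554.6  17.7  10.7]
link 0.77 233 173 [547.7  -7.8  86.1]
link 0.74 493 107 [471.6 281.4  91.5]
fork 0.73 490 108 [472.7 280.   89.2]
pick 0.85 478 193 [568.9 279.9  97.7]
pick 0.74 262 182 [578.2  29.3  10.5]
rack 0.96 449 5 [361.4 236.4  53.4]
rack 0.72 466 146 [518.8 279.6  62. ]
neck 0.66 254 165 [553.4  17.7   9.6]
bar 0.57 262 177 [561.3  27.9  50. ]
slot_a 0.89 468 142 [513.9 281.3  61.8]
slot_a 0.62 446 5 [359.3 237.4  45.5]
slot_b 0.89 468 142 [513.9 281.3  61.8]
slot_b 0.62 446 5 [359.3 237.4  45.5]
```

View pics/w2.png

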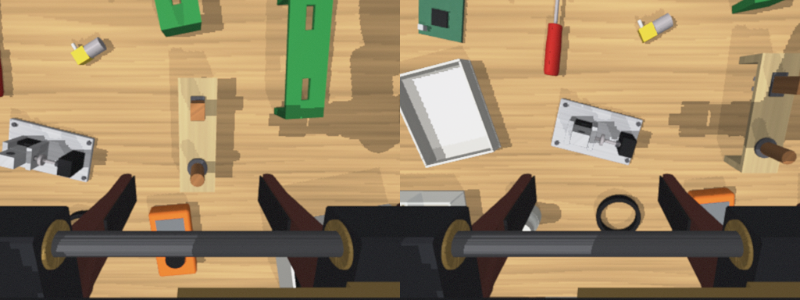

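The left half shows the rack at (197,133), with the fork handle at (197,108) and the pick at (197,172). The right half shows the cradle at (597,130), yawed about 15°, and the tray at (448,112). Next I fit the poses from depth.

```bash
cat > fit.py <<'E'
from h import *
def rect(W,box,z,name,near=None):
    x0,x1,y0,y1=box
    m=(W[...,0]>x0)&(W[...,0]<x1)&(W[...,1]>y0)&(W[...,1]<y1)&(W[...,2]>z[0])&(W[...,2]<z[1])
    n,l,st,_=cv2.connectedComponentsWithStats(m.astype(np.uint8))
    if n<2: print(name,"none");return
    k=1+st[1:,4].argmax(); P=W[l==k]
    r=cv2.minAreaRect(P[:,:2].astype(np.float32))
    print(name,len(P),"c",np.round(r[0],1),"size",np.round(r[1],1),"ang",round(r[2],1),"mean",np.round(P.mean(0),1),"zmed",round(float(np.median(P[:,2])),1))
    return P
E
python3 - <<'E'
from fit import *
S=np.load("scene.npy");D=np.load("side.npy");a=np.load("rackw.npz")["W"];b=np.load("cradw.npz")["W"]
for n,W in (("scene",S),("side",D),("rackw",a),("cradw",b)):
    print("==",n)
    rect(W,(390,640,220,340),(57,67),"rack")
    rect(W,(430,510,250,330),(107,122),"forktop")
    rect(W,(540,610,250,330),(107,122),"picktop")
    rect(W,(480,640,-90,140),(5,15),"base")
    rect(W,(520,600,-50,40),(81,91),"linktop")
    rect(W,(520,620,-60,130),(54,70),"cheeks/housing")
    rect(W,(420,620,-370,-150),(30,40),"trayrim")
    rect(W,(420,620,-370,-150),(0,9),"trayfloor")
E
```

```text
== scene
rack 763 c [522.6 290.7] size [ 61.  193.6] ang 89.8 mean [537.4 287.3  63.3] zmed 63.4
forktop 59 c [474.2 291.1] size [22.5 20.2] ang 1.5 mean [476.  289.7 116.3] zmed 117.6
picktop 54 c [573.6 290.4] size [21.3 19.3] ang 29.2 mean [576.  289.7 115.8] zmed 117.0
base 851 c [563.5  13.7] size [153.2  93. ] ang 77.3 mean [578.9  13.6  10.9] zmed 11.0
linktop 80 c [554.8 -11.4] size [28.2 22.8] ang 73.8 mean [556.1 -10.6  86.7] zmed 87.1
cheeks/housing 128 c [554.9 -10.6] size [48.3 41.2] ang 75.4 mean [560.9  -8.7  60.6] zmed 60.5
trayrim 398 c [ 528.  -247.8] size [164.3 130.4] ang 13.6 mean [ 533.8 -249.7   34.6] zmed 34.7
trayfloor 1593 c [ 513.5 -252.7] size [132.1 120. ] ang 13.5 mean [ 515.6 -253.4    5. ] zmed 5.0
== side
rack 873 c [521.8 291.6] size [ 66.1 190.2] ang 89.0 mean [520.5 298.9  63.6] zmed 64.0
forktop 74 c [471.8 292. ] size [21.7 23.1] ang 83.4 mean [471.5 295.4 115.9] zmed 117.6
picktop 58 c [571.6 291.2] size [18.8 23. ] ang 9.0 mean [570.9 294.8 115.7] zmed 117.5
base 364 c [568.9  14.1] size [155.5 111.3] ang 75.4 mean [551.   42.   11.4] zmed 12.0
[... 1004 characters left out ...]
5 189. ] ang 89.9 mean [516.2 285.8  62.2] zmed 62.2
forktop 211 c [472.8 281.4] size [23.4  4.6] ang 0.3 mean [473.7 280.6 112.9] zmed 112.9
picktop 394 c [572.  289.6] size [21.5 20.8] ang 88.9 mean [571.3 287.1 115.5] zmed 116.7
base 4414 c [560.3  13.5] size [152.   90.4] ang 75.2 mean [553.6  12.1  10.2] zmed 10.1
linktop 400 c [553.5 -11.7] size [27.9 20.2] ang 75.8 mean [553.  -11.5  86.2] zmed 86.3
cheeks/housing 504 c [553.6 -11.5] size [48.4 40.3] ang 75.0 mean [551.5 -11.4  60.2] zmed 60.1
trayrim 1556 c [ 526.2 -248.9] size [160.2 132. ] ang 13.5 mean [ 526.7 -240.3   34.1] zmed 34.5
trayfloor 8420 c [ 528.1 -256.8] size [152.7 110.1] ang 13.5 mean [ 524.7 -258.2    4.2] zmed 4.1
```

```bash
python3 - <<'E'
from h import *
import math
q=down(math.pi/2)
move_pose([472.3,290.4,200],q); command_gripper(50)
line_to([472.3,290.4,72],vel=120)
print(command_gripper(10,50),get_opening(),get_grasp_force(),np.round(get_tool_pos(),2),np.round(get_contact_force(),2))
line_to([472.3,290.4,205],vel=100); sleep(.2)
print(get_opening(),np.round(get_contact_force(),2))
y=math.radians(75.2)
o=np.array([553.4,-11.6]); yd=np.array([math.cos(y),math.sin(y)])
P=o+28.6*yd
move_pose([P[0],P[1],180],down(y)); sleep(.3)
print(get_time_s(),np.round(get_tool_pos(),2),np.round(get_contact_force(),2))
T=wristT(); p=snapshot("wrist"); save(p,"hold.png"); E=T@np.array(p["hand_eye"]); W=cloud(p,E); np.savez("hold.npz",W=W)
s=snapshot("scene"); save(s,"hold_s.png"); Ws=cloud(s)
d=snapshot("side"); save(d,"hold_d.png"); Wd=cloud(d)
from fit import rect
for n,w in (("wrist",W),("scene",Ws),("side",Wd)):
    rect(w,(520,600,-50,40),(80,93),n+"link"); rect(w,(480,640,-90,140),(5,15),n+"base"); rect(w,(520,620,-60,130),(54,66),n+"cheek")
h=lambda a:a
im=np.hstack([cv2.imread("pics/hold.png"),cv2.imread("pics/hold_s.png")[140:332,100:356].repeat(2,0).repeat(2,1)])
cv2.imwrite("pics/hold2.png",cv2.resize(im,(800,300)))
E
```

```text
False 19.64618049486051 50.00071585178375 [472.39 290.51  72.21] [-0.44  0.45  3.09]
19.90422789390234 [ 0.37 -0.41 -2.05]
11.675 [560.7   16.98 180.12] [-0.52 -0.9  -1.33]
wristlink 798 c [553.6 -11.7] size [28.1 20.1] ang 75.7 mean [553.1 -11.3  86.2] zmed 86.4
wristbase 5949 c [560.5  13.2] size [152.   90.4] ang 75.2 mean [541.3  11.   10.3] zmed 10.2
wristcheek 908 c [573.5  65.3] size [25.1 31.1] ang 75.8 mean [572.8  65.2  61.8] zmed 62.1
scenelink 82 c [554.5 -10.4] size [27.7 23. ] ang 75.0 mean [556.4 -10.4  86.4] zmed 86.7
scenebase 859 c [561.1  13. ] size [154.6  93.3] ang 75.6 mean [579.1  13.1  10.9] zmed 11.1
scenecheek 118 c [554.9  -9.8] size [49.6 40.9] ang 74.8 mean [560.9  -8.3  59.9] zmed 60.1
sidelink 43 c [553.   -8.5] size [22.5 30.4] ang 1.8 mean [552.3  -6.3  86.5] zmed 87.6
sidebase 369 c [557.8   7.7] size [173.5  91.8] ang 75.6 mean [550.5  40.4  11.5] zmed 12.0
sidecheek 148 c [561.3  23.7] size [119.2  39.4] ang 70.9 mean [561.8  34.9  60.6] zmed 61.2
```

View pics/hold2.png

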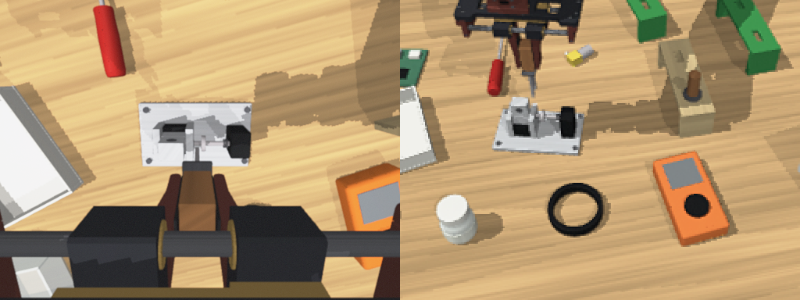

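Left (wrist): the fork hangs upright in the fingers at (197,160), pointing at the shank next to the cheek. Right (scene): the link top at (518,103) is in clear view. I'll lower the fork under guard.

```bash
cat >> h.py <<'E'
import math
YA=math.radians(75.2); O=np.array([553.6,-11.7]); YD=np.array([math.cos(YA),math.sin(YA)]); XD=np.array([YD[1],-YD[0]])
def C(x,y,z): 
    p=O+x*XD+y*YD; return [p[0],p[1],z]
def cf():
    f=np.array(get_contact_force()); return np.round([f[:2]@XD,f[:2]@YD,f[2]],2)
def ctcp():
    p=np.array(get_tool_pos()); d=p[:2]-O; return np.round([d@XD,d@YD,p[2]],2)
E
python3 - <<'E'
from h import *
line_to(C(0,28.6,128),vel=100); sleep(.3); print(ctcp(),cf())
for z in (118,112,106):
    r=line_to(C(0,28.6,z),vel=15,threshold=2.5); sleep(.15); print(r,ctcp(),cf())
    if r: break
print(get_time_s())
T=wristT(); p=snapshot("wrist"); save(p,"str.png"); c=cv2.imread("pics/str.png")[100:260,150:350]
cv2.imwrite("pics/strc.png",cv2.resize(c,(750,600)))
E
```

```text
[  0.33  28.69 128.57] [ 0.55  0.49 -0.68]
False [9.0000e-02 2.8620e+01 1.1812e+02] [ 0.1  -0.78 -1.06]
False [3.0000e-02 2.8620e+01 1.1205e+02] [-0.51 -0.56  0.23]
False [6.0000e-02 2.8640e+01 1.0606e+02] [-0.04  0.76 -0.65]
15.1583
```

View pics/strc.png

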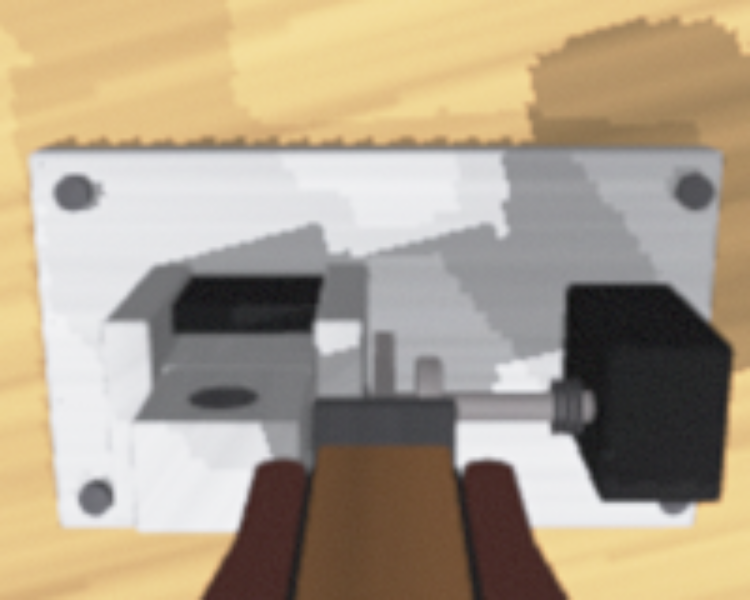

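The fork straddles the shank: the blade is at (385,360) between the cheek and the collar at (428,375), with no contact force. Now I feel for the collar and draw it.

```bash
cat >> h.py <<'E'
def linkz(cam="wrist"):
    T=wristT() if cam=="wrist" else None; p=snapshot(cam)
    W=cloud(p, None if T is None else T@np.array(p["hand_eye"]))
    d=W[...,:2]-O; x=d@XD; y=d@YD
    m=(abs(x)<7)&(abs(y)<8)&(W[...,2]>70)&(W[...,2]<125)
    return round(float(np.median(W[...,2][m])),1) if m.sum()>8 else None
def fm(n=12):
    a=[]
    for _ in range(n): a.append(cf()); sleep(.01)
    return np.round(np.mean(a,0),2)
E
python3 - <<'E'
from h import *
print(linkz("scene"),linkz()); f0=fm(); print("f0",f0,get_time_s())
r=line_to(C(0,46,106),vel=6,threshold=2.2); sleep(.1)
print(r,ctcp(),fm()-f0,linkz(),get_time_s())
E
```

```text
87.7 86.5
f0 [-0.09  0.01 -1.09] 15.4083
True [ -0.85  32.64 105.19] [0.08 0.16 0.02] 86.5 16.8083
```

```bash
python3 - <<'E'
from h import *
f0=np.array([-0.09,0.01,-1.09]); y=32.6; c=None
while y<46:
    y+=0.5; line_to(C(0,y,106),vel=8); f=fm(8)-f0
    lz=linkz() if c else None
    print(round(y,1),ctcp(),np.round(f,2),lz,round(get_time_s(),2))
    if c is None and f[1]<-1.8: c=y; print("contact")
    if f[1]<-9.5 or (lz and lz>92) or (c and y-c>8): break
E
```

```text
33.1 [ -0.34  32.8  105.81] [-0.66 -2.22 -0.27] None 17.17
contact
33.6 [ -0.3   33.4  105.86] [-1.09 -3.46 -1.16] 86.7 17.53
34.1 [ -0.29  33.92 105.83] [-1.26 -4.51 -1.66] 86.8 17.9
34.6 [ -0.25  34.5  105.88] [-1.87 -4.51 -1.83] 86.8 18.27
35.1 [ -0.18  35.04 105.92] [-1.7  -4.68 -1.96] 86.9 18.63
35.6 [ -0.2   35.53 105.91] [-1.97 -4.51 -2.07] 86.9 19.0
36.1 [ -0.21  36.01 105.9 ] [-1.65 -4.73 -1.61] 86.9 19.37
36.6 [ -0.14  36.52 105.95] [-1.48 -4.61 -1.68] 86.8 19.73
37.1 [ -0.17  37.   105.94] [-1.84 -4.83 -1.84] 86.9 20.1
37.6 [ -0.17  37.48 105.93] [-1.51 -4.72 -1.8 ] 86.9 20.47
38.1 [ -0.18  37.96 105.91] [-1.92 -4.91 -1.81] 87.1 20.83
38.6 [ -0.19  38.47 105.91] [-1.71 -5.06 -2.04] 87.2 21.2
39.1 [-7.0000e-02  3.9100e+01  1.0598e+02] [-1.56 -4.38 -1.56] 98.3 21.57
```

The link is free at about 6 mm of draw and has risen to 98 mm. Now I ease the bar back, withdraw the fork and return it to its slot.

```bash
python3 - <<'E'
from h import *
sleep(.3); print(linkz())
line_to(C(0,32,106),vel=20); sleep(.2); print(cf(),linkz())
line_to(C(0,31,175),vel=80); print(linkz("scene"))
line_to(C(0,31,215),vel=150)
move_pose([472.4,290.5,205],down(math.pi/2)); sleep(.3)
T=wristT(); p=snapshot("wrist"); save(p,"ret.png")
s=snapshot("side"); save(s,"ret_d.png")
print(np.round(get_tool_pos(),2),get_opening(),np.round(get_contact_force(),2),get_time_s())
a=cv2.imread("pics/ret.png"); b=cv2.imread("pics/ret_d.png")[110:302,140:396].repeat(2,0).repeat(2,1)
cv2.imwrite("pics/ret2.png",cv2.resize(np.hstack([a,b]),(800,300)))
E
```

```text
98.3
[ 0.34  0.21 -0.8 ] 98.4
99.5
[472.71 290.01 205.03] 19.796392853834533 [ 0.62  0.28 -0.86] 25.6667
```

View pics/ret2.png

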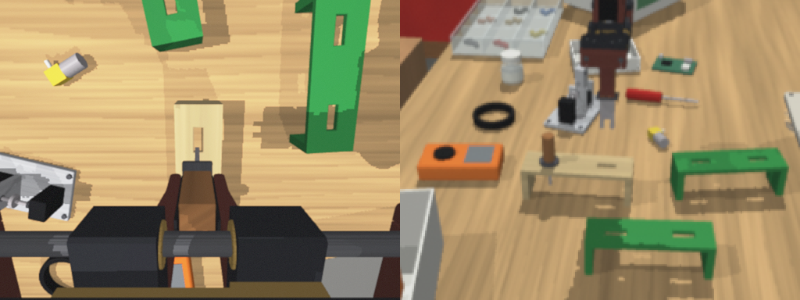

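Left: the empty slot at (197,138) lines up with the blade at (197,158). Right: the fork is straight above its slot at (607,163). I'll lower it in.

```bash
python3 - <<'E'
from h import *
line_to([472.4,290.5,142],vel=120); 
r=line_to([472.4,290.5,74],vel=35,threshold=6); sleep(.1)
print(r,np.round(get_tool_pos(),2),np.round(get_contact_force(),2))
if r and get_tool_pos()[2]>78: raise SystemExit("early contact")
line_to([472.4,290.5,72.6],vel=10,threshold=6); sleep(.1)
print(np.round(get_tool_pos(),2),np.round(get_contact_force(),2))
command_gripper(50); sleep(.1)
line_to([472.4,290.5,200],vel=150)
from fit import rect
T=wristT(); p=snapshot("wrist"); W=cloud(p,T@np.array(p["hand_eye"])); rect(W,(430,510,250,330),(107,125),"forktop")
s=snapshot("scene"); rect(cloud(s),(430,510,250,330),(107,125),"forktop_s")
# go over the link, closing along cradle x
ya=YA-math.pi/2
for a in (ya,ya+math.pi):
    print(a,inverse_kinematics(C(0,0,200),down(a)))
print(get_time_s())
E
```

```text
False [472.49 290.55  74.15] [ 0.5  -0.49 -1.07]
[472.41 290.49  72.57] [-0.51  0.96 -1.11]
forktop 768 c [472.2 289.5] size [24.  19.8] ang 0.0 mean [471.  289.5 116.7] zmed 117.1
forktop_s 63 c [474.  289.7] size [28.3 19.4] ang 2.3 mean [476.2 289.5 116.1] zmed 117.2
-0.2583087292951607 [-4.26237676e-02  3.47782577e-01  1.80737615e+00 -4.44089210e-16
  9.86433923e-01  2.15684962e-01]
2.8832839242946324 None
30.7833
```

```bash
python3 - <<'E'
from h import *
q=down(YA-math.pi/2)
move_pose(C(0,0,190),q); sleep(.1); lz=linkz("wrist"); lz2=linkz("scene"); print(lz,lz2)
command_gripper(46)
line_to(C(0,0,71),vel=100,threshold=12); print(ctcp())
command_gripper(10,30); print(get_opening(),get_grasp_force(),get_time_s(),cf())
line_to(C(0,0,90),vel=40); sleep(.1); print(cf())
line_to(C(0,0,200),vel=120); sleep(.1); print(get_opening(),cf())
s=snapshot("scene"); save(s,"lift.png")
move_pose([526,-250,150],q); sleep(.2); print(np.round(get_tool_pos(),1))
off=71-(98.4-72); zt=4+off
line_to([526,-250,zt+8],vel=100); r=line_to([526,-250,zt-3],vel=15,threshold=3); sleep(.1)
print(r,zt,np.round(get_tool_pos(),2),np.round(get_contact_force(),2),get_time_s())
E
```

```text
98.2 99.0
[ 0.49  0.12 71.6 ]
19.774152882573393 29.999898076057434 34.35 [-0.83  0.06  1.37]
[-3.23  0.24  2.68]
19.85738467546609 [-0.42 -1.01 -1.52]
[ 526.7 -248.8  150.4]
True 48.599999999999994 [ 526.11 -250.02   49.16] [-0.98  0.97  4.67] 39.1833
```

```bash
python3 - <<'E'
from h import *
print(np.round(get_tool_pos(),2),np.round(get_contact_force(),2))
line_to([526,-250,48.8],vel=5,threshold=4); sleep(.1)
command_gripper(44); sleep(.2)
line_to([526,-250,200],vel=120); sleep(.2)
s=snapshot("scene"); save(s,"end.png"); W=cloud(s)
from fit import rect
rect(W,(470,580,-300,-200),(70,85),"link")
T=wristT(); p=snapshot("wrist"); rect(cloud(p,T@np.array(p["hand_eye"])),(470,580,-300,-200),(70,85),"linkw")
print(get_time_s())
cv2.imwrite("pics/end2.png",cv2.resize(cv2.imread("pics/end.png")[100:310,40:320],(800,600)))
E
```

```text
[ 526.11 -250.02   49.16] [-0.98  0.97  4.67]
link 90 c [ 526.9 -249.9] size [28.4 23.3] ang 74.5 mean [ 528.8 -248.6   76.1] zmed 76.8
linkw 625 c [ 526.8 -251.1] size [28.3 19.1] ang 74.9 mean [ 526.8 -250.5   76.1] zmed 76.3
42.0333
```

View pics/end2.png

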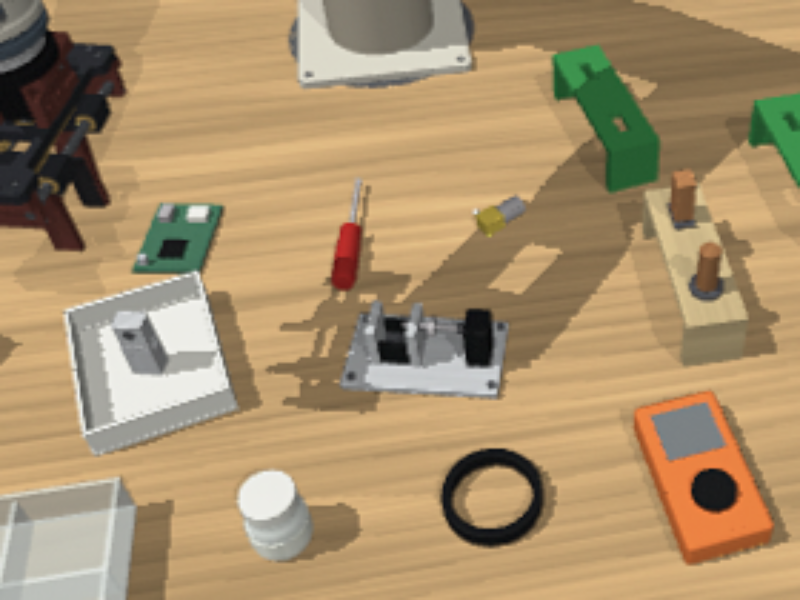

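The link stands in the tray at (140,340). The fork is upright in its slot at (683,200), and the bystanders haven't moved.

```bash
python3 -c "
from bench import *
print(hand_in())"
```

```text
the job is handed in; nothing more can be done
None
```

The job is handed in at about 42 s of the 69 s: the link came free after about 6 mm of draw at about 5 N and stands in the tray, the fork is back upright in its slot, and the last picture shows nothing else moved; no verdict was returned.

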